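# Gather the bench dogs into their tray

## Robot

A 7-joint arm with a two-finger parallel gripper is mounted at the origin on the work surface. World frame = base frame: x ahead of the robot, y to its left, z up, the work surface at z = 0. Lengths are in mm, angles in rad, forces in N, time in s.
With the tool pointing down it reaches from about 400 to 850 mm from the base axis. Payload 10.4 kg.
Tool frame: the origin (TCP) lies midway between the tips of the shut fingers; the grasp point (between the pads) lies 19 mm behind it; z points along the fingers, y is the direction in which the jaws open and shut (so a half turn about z gives the same grasp; the last joint's range is limited). The gripper opens to 85 mm and grips with 20 to 120 N. Pads are 22 mm wide; open, the fingers measure 114 mm over their backs; the gripper's body (76 mm by 85 mm) begins 54 mm behind the grasp point. The pads swing forward as they close: fully open they stand 13 mm farther back than shut.
Start: joints at [1.158, 0.332, -0.065, 1.46, 0.022, 1.35, -0.088], TCP at [237.526, -578.131, 210.038] pointing down, gripper open.
Joint ranges: [-2.6, 2.6], [-0.5, 2.12], [-1.47, 1.34], [0.16, 2.42], [-1.27, 4.41], [0.06, 2.06], [-2.6, 2.6]. Speed limits (rad/s): [2.22, 2.22, 2.79, 2.79, 3.14, 3.14, 3.14].

## Interface

Orientations are given as a unit quaternion [w, x, y, z].
In Python, from rig import r gives the robot as it stands.
- The arm moves only by the tool carry_out, never from a script. Its argument "commands" is a list of rows, each a list of 7 numbers: the turn, a rotation vector about the world's x, y, z in rad, then the shift along the world's x, y, z in mm, then the gripper command: -1 is shut, 1 is fully open, values between are in proportion. In form: [[ax, ay, az, x, y, z, hand], ...]. A call has exactly 8 rows; each row is the pose to reach, as a shift and turn from the pose measured when the call began; what a row does not reach only later rows make up. A row lasts 1/10 s, in which the tool goes at most 50 mm and 8.59 degrees, less where a joint would pass 70% of its speed; a pose out of reach is approached as far as the arm can. A call with a gripper value outside its range is refused whole. The fingers move at their own pace and stop on an object; "squeeze" is the grip in N (left out, the last holds). Time passes only in rows, so rows that repeat a pose let the fingers close, or fill a call up. It gives the time, the measured TCP pose, the force and the opening at its end, in the units of the state.
- r.get_obs(): the state, without advancing time (a new reading comes with each control period).
- r.camera(name): name is "scene" or "top" or "wrist"; returns (picture, depth): 400x640x3 uint8, red, green, blue; 400x640 float32, mm along the optical axis (not along the pixel's ray), 0 where there is no reading.
- r.calibration(name): a dict with "camera_matrix" (3x3 intrinsics, pixels), "D" ([k1, k2, p1, p2, k3] as OpenCV has them; the pictures are not rectified), "view" (4x4, takes a point from world to camera coordinates). Camera axes: x right, y up, looking along -z (the intrinsics and any distortion apply to the point x, -y, -z); pixel columns grow to the right and rows downward; lengths in mm; the calibration is good to about 2 mm. A picture is of the moment at which its call begins: read the wrist's pose just before it. calibration takes no time and is no camera call; for the wrist camera it gives the pose at the moment of the call.
- r.finish_job(): hands the job in, once; it reports no verdict.
The state is a dict: "time_s": time; "qpos": joint angles; "qd": joint speeds; "tau": joint torques, N m; "position": TCP position; "ee_rot": TCP orientation; "wrist_force": force on the tool from outside, world axes, zero at the start; "moment": the same for the moment, N m; "width": opening from 0.0 (shut) to 1.0 (fully open).
Only numpy, scipy, OpenCV 4.12 (cv2) and the standard library are available. Lean on these libraries where they do the work, as an engineer would, in place of code of your own. Each camera call takes 0.05 s, during which the arm holds its last target. There are 200 camera calls.

## Task

Put the four steel bench dogs away in the wooden tray, each standing upright, head down, fully home in the pocket cut to the shape and size of its own head: small round, large round, square and bar. The hexagon bolt and the star knob standing among them do not belong to the set: leave them standing where they are.

Things in the scene. Friction and masses are not known exactly. Their poses are not given: they have to be found in the camera images.
- dog_round: Steel bench dog standing upright, head down. Head: small round disc 40 mm in diameter, 14 mm thick; a smooth round shank, 20 mm in diameter, rises from its middle to 80 mm (take it by the shank, from above). About 300 g. Origin at the centre of the head's underside, z up along the shank.
- dog_wide: Steel bench dog standing upright, head down. Head: large round disc 58 mm in diameter, 14 mm thick; a smooth round shank, 20 mm in diameter, rises from its middle to 80 mm (take it by the shank, from above). About 440 g. Origin at the centre of the head's underside, z up along the shank.
- dog_square: Steel bench dog standing upright, head down. Head: square plate 44 x 44 mm, 14 mm thick; a smooth round shank, 20 mm in diameter, rises from its middle to 80 mm (take it by the shank, from above). About 370 g. Origin at the centre of the head's underside, z up along the shank, x and y square to the head's sides.
- dog_bar: Steel bench dog standing upright, head down. Head: oblong bar 66 x 24 mm, 14 mm thick; a smooth round shank, 20 mm in diameter, rises from its middle to 80 mm (take it by the shank, from above). About 330 g. Origin at the centre of the head's underside, z up along the shank, y along the 66 mm side of the bar, x along the 24 mm side.
- nest_round: Fixed wooden insert 90 x 90 x 16 mm, one of 4 in a row (94 mm apart, along its y, order varies) in a tray with a rim 24 mm above the bench. Small round pocket 52 mm in diameter, 10 mm deep: place of the small round dog, 6 mm to spare on each side. Origin: centre of the insert's underside, 5 mm above the bench; z up; pocket floor at z = 6 mm, top at 16 mm.
- nest_wide: Fixed wooden insert 90 x 90 x 16 mm, one of 4 in a row (94 mm apart, along its y, order varies) in a tray with a rim 24 mm above the bench. Large round pocket 70 mm in diameter, 10 mm deep: place of the large round dog, 6 mm to spare on each side. Origin: centre of the insert's underside, 5 mm above the bench; z up; pocket floor at z = 6 mm, top at 16 mm.
- nest_square: Fixed wooden insert 90 x 90 x 16 mm, one of 4 in a row (94 mm apart, along its y, order varies) in a tray with a rim 24 mm above the bench. Square pocket 56 x 56 mm, sides along x and y, 10 mm deep: place of the square dog, 6 mm to spare on each side. Origin: centre of the insert's underside, 5 mm above the bench; z up; pocket floor at z = 6 mm, top at 16 mm.
- nest_bar: Fixed wooden insert 90 x 90 x 16 mm, one of 4 in a row (94 mm apart, along its y, order varies) in a tray with a rim 24 mm above the bench. Oblong pocket, 78 mm along y, 36 mm along x, 10 mm deep: place of the bar dog, either way round, 6 mm to spare on each side. Origin: centre of the insert's underside, 5 mm above the bench; z up; pocket floor at z = 6 mm, top at 16 mm.
- hex_bolt: NOT a bench dog, must stay where it stands. Steel hexagon bolt standing on its head: hexagonal head only 30 mm across flats and 13 mm thick, shank 20 mm in diameter with thread rings, 80 mm tall in all, about 240 g. Origin at the centre of the head's underside, z up along the shank.
- star_knob: NOT a bench dog, must stay where it stands. Steel five-lobed star knob standing with its stud up: lobed head 62 mm across and 16 mm thick, thin threaded stud 12 mm in diameter, 64 mm tall in all, about 240 g. Origin at the centre of the head's underside, z up along the stud.
Mind the look-alikes: they are no part of the job. What is shaped like the dog_bar but black or red is not meant.

How it is judged:
By the outcome, as a careful person would: the job done as asked, in the order asked, and still so for the second after the job is handed in, with the robot touching nothing.
It also fails if it takes over 120 s, if anything falls off the work surface, if the arm or the gripper's body presses on something with over 40 N, if the wrist force passes 120 N, or if a joint passes its speed limit or range.

## Working session

There is one attempt and no reset: what is moved stays moved. The work goes in short steps, Python scripts to look and compute and a tool call to move; the robot and the scene stay as the last step left them, time stands still between calls to the robot, and variables do not carry over. Pictures are saved under pics/ and viewed, about 12 in all and at most 16, crops included, and the job is handed in when it is done.

Besides the shell and the picture viewer there is one more tool, called as a command line: name --pt "numbers of a row" for each row, then --argument value for the rest. carry_out: Moves the arm, as the interface text tells. Its arguments: {"type":"object","properties":{"commands":{"type":"array","items":{"type":"array","items":{"type":"number"}}},"squeeze":{"type":"number"}},"required":["commands"]}

```bash
mkdir -p pics; ls; python3 - <<'E'
from rig import r
import cv2,numpy as np
o=r.get_obs();print(o)
for n in ("scene","top"):
    p,d=r.camera(n);np.savez(f"pics/{n}.npz",p=p,d=d,**{k:np.array(v) for k,v in r.calibration(n).items()})
    cv2.imwrite(f"pics/{n}.png",p[...,::-1])
    print(r.calibration(n),d.min(),d.max())
E
```

```text
pics
{'time_s': 0.0, 'qpos': array([ 1.15838689,  0.33291152, -0.06467314,  1.46099715,  0.02158959,
        1.34990667, -0.08852487]), 'qd': array([ 1.42374555e-05, -2.06087969e-04, -5.45034267e-04, -2.45082374e-04,
       -8.26774491e-04, -9.24155256e-04, -1.49174620e-03]), 'tau': array([-1.66521486e-04, -6.25440288e+01,  4.87859524e-02, -3.91593039e+01,
        1.62003923e-02,  9.97280935e-03, -3.38727216e-05]), 'position': array([ 237.32182759, -577.71756518,  209.16448073]), 'ee_rot': array([-7.41715277e-04,  9.81068784e-01,  1.93658093e-01, -1.82662113e-04]), 'wrist_force': array([ 1.52127658,  0.06539218, -0.87548398]), 'moment': array([ 0.00403063,  0.04243181, -0.03163937]), 'width': 1.0034814473048612}
{'camera_matrix': array([[456.04956829,   0.        , 308.39974558],
       [  0.        , 456.04956829, 193.73454035],
       [  0.        ,   0.        ,   1.        ]]), 'D': array([-0.07925866,  0.        ,  0.        ,  0.        ,  0.        ]), 'view': array([[-7.44023928e-01,  6.68151280e-01, -1.50392439e-03,
         3.31496596e+02],
       [-5.32314136e-01, -5.91398
[... 152 characters left out ...]
0000e+00,  0.00000000e+00,  0.00000000e+00,
         1.00000000e+00]])} 0.0 3089.882
{'camera_matrix': array([[367.07355883,   0.        , 318.64178488],
       [  0.        , 367.07355883, 200.23772976],
       [  0.        ,   0.        ,   1.        ]]), 'D': array([-0.00685677,  0.        ,  0.        ,  0.        ,  0.        ]), 'view': array([[ 2.15997183e-02, -9.99538647e-01,  2.13528979e-02,
        -4.11350405e+01],
       [ 9.82498443e-01,  2.51742336e-02,  1.84561827e-01,
        -4.19574593e+02],
       [-1.85014221e-01,  1.69927055e-02,  9.82588920e-01,
        -8.00508666e+02],
       [ 0.00000000e+00,  0.00000000e+00,  0.00000000e+00,
         1.00000000e+00]])} 0.0 1873.3566
```

View pics/top.png

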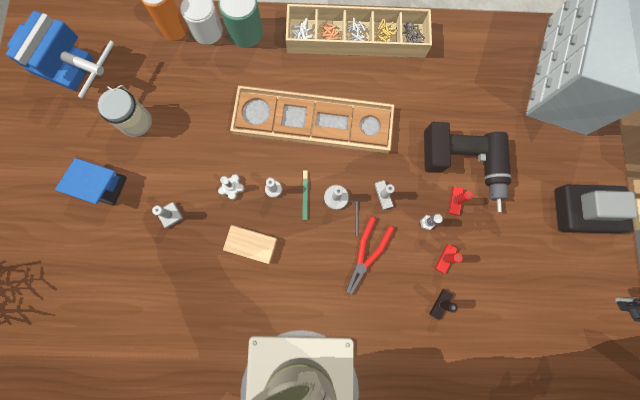

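View pics/scene.png

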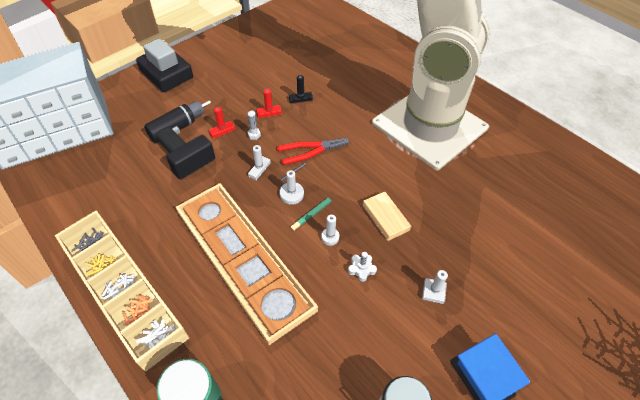

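The top view shows the tray at (232–394, 88–150), with pockets left to right wide, square, bar, round. The dogs are square (167,214), round (273,187), wide (336,197) and bar (384,194). Leave alone the star knob (231,187), the hex bolt (431,222) and the red and black bars. The scene view agrees.

```bash
cat > h.py <<'E'
import cv2,numpy as np
def ray(c,uv):
    "camera centre and world ray directions, scaled to unit depth along the axis"
    n=cv2.undistortPoints(np.float64(uv).reshape(-1,1,2),c["camera_matrix"],c["D"])[:,0]
    V=np.array(c["view"]);R=V[:3,:3]
    return -R.T@V[:3,3],np.c_[n[:,0],-n[:,1],-np.ones(len(n))]@R
def plane(c,uv,z):
    o,d=ray(c,uv);return o+d*((z-o[2])/d[:,2])[:,None]
def cloud(c,d):
    v,u=np.mgrid[:400,:640];o,q=ray(c,np.c_[u.ravel(),v.ravel()])
    P=(o+q*d.reshape(-1,1));P[d.ravel()==0]=np.nan
    return P.reshape(400,640,3)
E
python3 - <<'E'
from h import *
for n in ("top","scene"):
    f=np.load(f"pics/{n}.npz");P=cloud(f,f["d"]);hsv=cv2.cvtColor(f["p"],cv2.COLOR_RGB2HSV)
    print(n)
    grey=(hsv[...,1]<70)
    for name,lo,hi,amin,amax in (("shank",30,90,8,2000),("head",9,22,40,3000),("pocket",4,15,150,4000)):
        m=grey&(hsv[...,2]>90)&(P[...,2]>lo)&(P[...,2]<hi)&(P[...,0]>250)&(P[...,0]<800)&(abs(P[...,1])<480)
        k,l,s,c=cv2.connectedComponentsWithStats(m.astype(np.uint8))
        for i in range(1,k):
            if amin<s[i,4]<amax:
                q=P[l==i]; t=q[q[:,2]>q[:,2].max()-6]
                (cx,cy),(w,h),a=cv2.minAreaRect(np.float32(q[:,:2]))
                print(name,c[i].round(),s[i,4],"top",t.mean(0).round(),"rect",round(cx),round(cy),round(w),round(h),round(a,1),"z",np.percentile(q[:,2],[5,50,95]).round(1))
E
```

```text
top
shank [105.  56.] 153 top [743. 469.  88.] rect 736 472 12 85 73.6 z [77.9 87.1 89.6]
shank [133. 120.] 475 top [591. 401.  88.] rect 598 408 36 78 46.7 z [33.4 61.2 85.1]
shank [482. 157.] 43 top [ 537. -419.   34.] rect 537 -420 13 16 88.3 z [32.1 34.1 36.8]
shank [498. 175.] 94 top [ 489. -453.   53.] rect 490 -452 50 10 88.9 z [33.2 50.6 55.7]
shank [227. 183.] 42 top [454. 178.  63.] rect 453 179 11 11 48.7 z [34.8 60.7 64.3]
shank [271. 184.] 103 top [451.  77.  79.] rect 451 77 19 19 27.5 z [37.4 76.7 80.3]
shank [387. 191.] 111 top [ 443. -186.   78.] rect 443 -185 18 18 88.4 z [35.  76.4 79.7]
shank [499. 191.] 237 top [ 454. -455.   46.] rect 451 -453 35 38 86.5 z [31.9 43.3 47.4]
shank [337. 193.] 94 top [434. -73.  79.] rect 435 -72 19 19 30.0 z [35.1 77.5 80.5]
shank [500. 208.] 10 top [ 414. -454.   31.] rect 414 -454 6 14 88.0 z [30.2 31.1 32.9]
shank [160. 212.] 144 top [382. 318.  79.] rect 382 318 19 19 50.0 z [36.2 73.7 80.7]
shank [434. 220.] 131 top [ 379. -290.   78.] rect 380 -290 20 20 50.9 z [36.3 75.2 80. ]
head [256. 111.] 458 top [646. 128.  12.] rect 
[... 3330 characters left out ...]
 14.6]
head [433. 291.] 321 top [386. 318.  18.] rect 383 318 47 43 34.5 z [11.  14.6 17.6]
head [278. 304.] 795 top [650. 134.  18.] rect 641 127 66 68 34.5 z [ 9.7 11.8 14.4]
pocket [292. 196.] 178 top [441. -64.  13.] rect 438 -66 45 57 68.2 z [ 5.5 13.3 14.9]
pocket [209. 211.] 250 top [ 614. -156.   12.] rect 613 -157 47 45 13.7 z [ 9.9 12.3 14.6]
pocket [230. 240.] 419 top [623. -61.  12.] rect 623 -62 73 34 84.1 z [ 9.8 12.4 14.4]
pocket [253. 271.] 542 top [632.  33.  12.] rect 632 32 53 55 84.8 z [ 9.7 12.  14.1]
pocket [430. 293.] 180 top [393. 316.  13.] rect 383 317 47 43 35.1 z [ 5.2 13.2 14.8]
pocket [278. 304.] 798 top [641. 126.  12.] rect 641 126 66 66 4.7 z [ 9.4 11.7 14. ]
```

carry_out --pt "0 0 0.15 30 43 0 1" --pt "0 0 0.3 60 87 0 1" --pt "0 0 0.45 90 130 0 1" --pt "0 0 0.6 121 174 0 1" --pt "0 0 0.75 151 217 0 1" --pt "0 0 0.88 182 261 0 1" --pt "0 0 0.95 212 304 0 1" --pt "0 0 1.0 243 348 0 1"

```text
time_s: 0.9
position: [466.8, -248.1, 209.2]
ee_rot: [-0.0, 0.767, 0.641, -0.001]
wrist_force: [0.3, -0.4, -0.1]
width: 0.995
```

carry_out --pt "0 0 0.05 -2 45 0 1" --pt "0 0 0.1 -5 90 0 1" --pt "0 0 0.178 -8 135 -10 1" --pt "0 0 0.178 -11 180 -30 1" --pt "0 0 0.178 -14 225 -50 1" --pt "0 0 0.178 -16 270 -60 1" --pt "0 0 0.178 -16 312 -70 1" --pt "0 0 0.178 -16 325.6 -80 1"

```text
time_s: 1.7
position: [450.0, 81.9, 129.0]
ee_rot: [-0.001, 0.705, 0.709, -0.0]
wrist_force: [0.6, -0.2, 0.4]
width: 1.002
```

```bash
python3 - <<'E'
from rig import r
from h import *
o=r.get_obs();print(o["position"],o["ee_rot"])
c=r.calibration("wrist");p,d=r.camera("wrist");cv2.imwrite("pics/w1.png",p[...,::-1])
P=cloud(c,d);m=(P[...,2]>65)&(P[...,2]<90)&(abs(P[...,1]-77)<40)&(abs(P[...,0]-451)<40)
print(m.sum(),P[m].mean(0) if m.any() else 0, r.get_obs()["position"])
E
```

```text
[450.04287949  81.94528991 128.9957531 ] [-6.04724536e-04  7.05360992e-01  7.08848002e-01 -1.20664929e-04]
798 [451.4808956   80.74311436  77.8473333 ] [449.29805249  82.10787276 127.47982477]
```

View pics/w1.png

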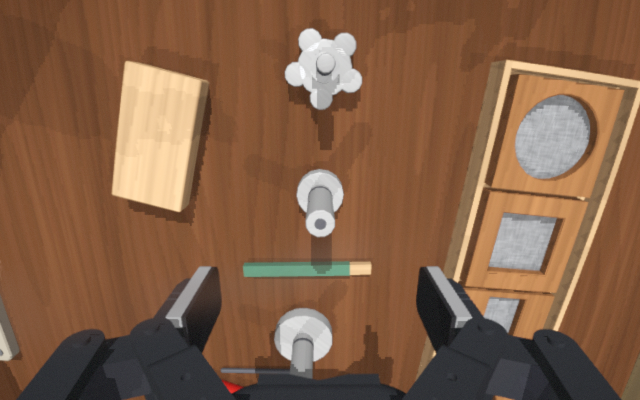

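The wrist view shows the round dog's shank top at (320,222) between the jaws, the star knob at (325,65), the wide dog at (302,335), and the pockets on the right. Next I go down and grip.

carry_out --pt "0 0 0 1 -3 -20 1" --pt "0 0 0 1 -3 -50 1" --pt "0 0 0 1 -3 -80 1" --pt "0 0 0 1 -3 -101 1" --pt "0 0 0 1 -3 -101 1" --pt "0 0 0 1 -3 -101 -1" --pt "0 0 0 1 -3 -101 -1" --pt "0 0 0 1 -3 -101 -1" --squeeze 60

```text
time_s: 2.55
position: [451.2, 79.0, 27.7]
ee_rot: [-0.001, 0.705, 0.709, -0.0]
wrist_force: [-0.2, 0.7, 1.2]
width: 0.516
```

carry_out --pt "0 0 0 0 0 0 -1" --pt "0 0 0 0 0 0 -1" --pt "0 0 0 0 0 20 -1" --pt "0 0 0 0 0 50 -1" --pt "0 0 0 0 0 90 -1" --pt "0 0 0 0 0 120 -1" --pt "0 0 0 0 0 120 -1" --pt "0 0 0 0 0 120 -1" --squeeze 60

```text
time_s: 3.35
position: [451.1, 78.7, 147.5]
ee_rot: [-0.0, 0.705, 0.709, -0.0]
wrist_force: [-0.3, -0.7, -3.7]
width: 0.213
```

```bash
cat >> h.py <<'E'
def held(r):
    "shank top held in the jaws and lowest point of the head, from the scene camera, against the TCP"
    o=r.get_obs();T=o["position"];p,d=r.camera("scene");P=cloud(r.calibration("scene"),d)
    h=cv2.cvtColor(p,cv2.COLOR_RGB2HSV);m=(h[...,1]<70)&(h[...,2]>90)&(np.hypot(P[...,0]-T[0],P[...,1]-T[1])<45)&(P[...,2]<T[2]-5)&(P[...,2]>T[2]-60)
    q=P[m];print("TCP",T.round(1),"w",o["width"].round(3),"f",o["wrist_force"].round(1),"n",len(q))
    a,b=np.argmax(o["ee_rot"]*0),o["ee_rot"];print("jaw deg",round((np.degrees(2*np.arctan2(b[2],b[1]))-90+90)%180-90,1))
    if len(q)>20:
        hd=q[q[:,2]<np.percentile(q[:,2],5)+14]
        print("z",np.percentile(q[:,2],[2,98]).round(),"head rect",cv2.minAreaRect(np.float32(hd[:,:2])))
    return p
E
python3 - <<'E'
from rig import r
from h import *
p=held(r);cv2.imwrite("pics/s1.png",p[...,::-1])
E
```

```text
Traceback (most recent call last):
  File "h.py", line 17, in held
    q=P[m];print("TCP",T.round(1),"w",o["width"].round(3),"f",o["wrist_force"].round(1),"n",len(q))
                                      ^^^^^^^^^^^^^^^^
AttributeError: 'float' object has no attribute 'round'
```

```bash
sed -i 's/o\["width"\].round(3)/round(float(o["width"]),3)/; s/a,b=np.argmax(o\["ee_rot"\]\*0),o\["ee_rot"\]/b=o["ee_rot"]/' h.py
python3 - <<'E'
from rig import r
from h import *
p=held(r);cv2.imwrite("pics/s1.png",cv2.resize(p[100:350,200:500,::-1],None,fx=2,fy=2))
E
```

```text
TCP [450.5  78.6 146.6] w 0.212 f [-0.7 -1.  -3.5] n 232
jaw deg 0.3
z [120. 140.] head rect ((452.2520446777344, 80.04127502441406), (35.51036834716797, 38.88574981689453), 40.5352783203125)
```

View pics/s1.png

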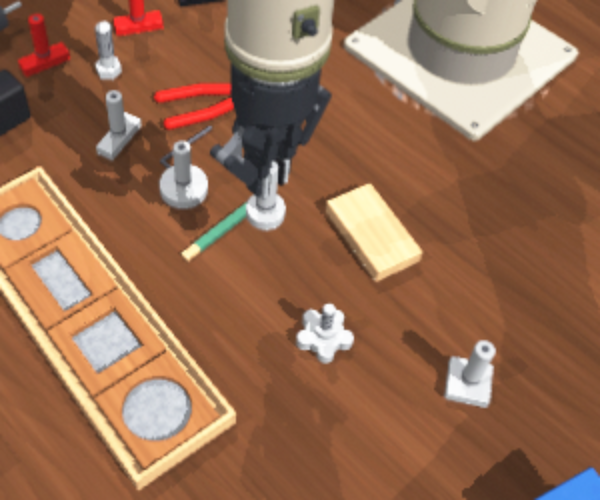

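The round dog hangs straight in the jaws at about (268,205) of the crop, and everything else is in place. Now to its nest at (616,-153).

carry_out --pt "0 0 0 20 -28 0 -1" --pt "0 0 0 48 -67 0 -1" --pt "0 0 0 76 -107 0 -1" --pt "0 0 0 104 -146 0 -1" --pt "0 0 0 132 -185 0 -1" --pt "0 0 0 155 -218 0 -1" --pt "0 0 0 165 -232 0 -1" --pt "0 0 0 165 -232 -10 -1"

```text
time_s: 4.25
position: [615.7, -156.3, 134.3]
ee_rot: [-0.002, 0.707, 0.708, -0.001]
wrist_force: [-0.0, 0.6, -4.2]
width: 0.214
```

```bash
python3 - <<'E'
from rig import r
from h import *
held(r)
E
```

```text
TCP [ 615.7 -156.3  134.3] w 0.214 f [-0.   0.6 -4.2] n 204
jaw deg 0.1
z [108. 128.] head rect ((615.750244140625, -154.0655517578125), (33.406341552734375, 38.305328369140625), 82.71699523925781)
```

carry_out --pt "0 0 0 0 2 -20 -1" --pt "0 0 0 0 2 -45 -1" --pt "0 0 0 0 2 -70 -1" --pt "0 0 0 0 2 -85 -1" --pt "0 0 0 0 2 -92 -1" --pt "0 0 0 0 2 -95 -1" --pt "0 0 0 0 2 -96 -1" --pt "0 0 0 0 2 -96 -1"

```text
time_s: 5.1
position: [613.9, -150.6, 39.7]
ee_rot: [-0.003, 0.706, 0.709, -0.002]
wrist_force: [-14.3, 2.4, 27.3]
width: 0.214
```

carry_out --pt "0 0 0 0 0 0 0" --pt "0 0 0 0 0 0 0.3" --pt "0 0 0 0 0 0 0.3" --pt "0 0 0 0 0 0 0.3" --pt "0 0 0 0 0 30 0.3" --pt "0 0 0 0 0 75 0.3" --pt "0 0 0 0 0 120 0.3" --pt "0 0 0 -30 0 150 1"

```text
time_s: 5.9
position: [586.2, -149.8, 192.5]
ee_rot: [-0.002, 0.705, 0.709, -0.001]
wrist_force: [0.1, -0.7, 0.1]
width: 0.802
```

```bash
cat >> h.py <<'E'
def standing(r,x,y,name=None):
    "steel standing near x,y seen by the scene camera: shank top and head"
    p,d=r.camera("scene");P=cloud(r.calibration("scene"),d);h=cv2.cvtColor(p,cv2.COLOR_RGB2HSV)
    m=(h[...,1]<70)&(h[...,2]>90)&(np.hypot(P[...,0]-x,P[...,1]-y)<38)&(P[...,2]<110)
    q=P[m];zt=np.percentile(q[:,2],99);s=q[(q[:,2]>zt-12)];b=q[(q[:,2]>35)&(q[:,2]<50)];hd=q[(q[:,2]>19)&(q[:,2]<32)]
    print("top z",zt.round(1),"top",s.mean(0).round(1),"low shank",b.mean(0).round(1),"head",cv2.minAreaRect(np.float32(hd[:,:2])))
    if name: cv2.imwrite(name,cv2.resize(p[100:350,120:440,::-1],None,fx=2,fy=2))
E
python3 - <<'E'
from rig import r
from h import *
standing(r,616,-153,"pics/s2.png")
E
```

```text
top z 94.2 top [ 614.2 -149.7   90.1] low shank [ 615.9 -145.6   42.1] head ((615.4742431640625, -146.55224609375), (41.15301513671875, 39.96234893798828), 70.23507690429688)
```

View pics/s2.png

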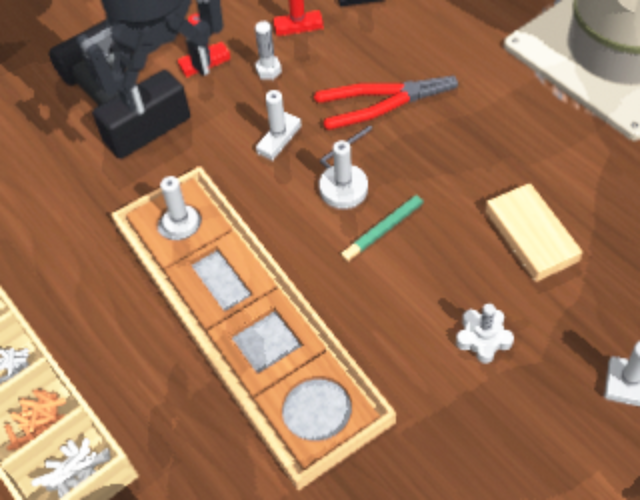

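The round dog stands in its pocket at (178,215) of the crop. I'll check it closely from the top camera once the arm is clear. Next is the wide dog.

carry_out --pt "0 0 0 -25 13 0 1" --pt "0 0 0 -62 32 0 1" --pt "0 0 0 -99 51 0 1" --pt "0 0 0 -130 68 -20 1" --pt "0 0 0 -151 78 -50 1" --pt "0 0 0 -151 78 -65 1" --pt "0 0 0 -151 78 -65 1" --pt "0 0 0 -151 78 -65 1"

```text
time_s: 6.75
position: [432.9, -72.7, 132.7]
ee_rot: [-0.0, 0.705, 0.709, -0.001]
wrist_force: [0.7, -0.0, -0.1]
width: 0.997
```

```bash
cat >> h.py <<'E'
def top(r,x,y,name=None):
    "same from the top camera"
    p,d=r.camera("top");P=cloud(r.calibration("top"),d);h=cv2.cvtColor(p,cv2.COLOR_RGB2HSV)
    m=(h[...,1]<70)&(h[...,2]>90)&(np.hypot(P[...,0]-x,P[...,1]-y)<45)&(P[...,2]<105);q=P[m]
    for lo,hi in ((75,105),(40,60),(19,30),(3,15)):
        s=q[(q[:,2]>lo)&(q[:,2]<hi)]
        if len(s)>4: print("top cam",lo,hi,len(s),s.mean(0).round(1),cv2.minAreaRect(np.float32(s[:,:2])))
    if name:
        v,u=np.where(m);v,u=int(v.mean()),int(u.mean());cv2.imwrite(name,cv2.resize(p[max(0,v-40):v+40,u-50:u+50,::-1],None,fx=6,fy=6))
E
python3 - <<'E'
from rig import r
from h import *
o=r.get_obs();print(o["position"],o["ee_rot"])
top(r,616,-153,"pics/t2.png")
E
```

```text
[432.9138851  -72.67195424 132.68027977] [-2.80861038e-04  7.05450113e-01  7.08759246e-01 -6.24393774e-04]h.py:38: RuntimeWarning: Mean of empty slice.
  v,u=np.where(m);v,u=int(v.mean()),int(u.mean());cv2.imwrite(name,cv2.resize(p[max(0,v-40):v+40,u-50:u+50,::-1],None,fx=6,fy=6))
  ret = ret.dtype.type(ret / rcount)
Traceback (most recent call last):
  File "h.py", line 38, in top
    v,u=np.where(m);v,u=int(v.mean()),int(u.mean());cv2.imwrite(name,cv2.resize(p[max(0,v-40):v+40,u-50:u+50,::-1],None,fx=6,fy=6))
                        ~~~^^^^^^^^^^
ValueError: cannot convert float NaN to integer
```

The arm hides it from the top camera, so that check waits. Gripping the wide dog.

carry_out --pt "0 0 0 2 0 -20 1" --pt "0 0 0 2 0 -50 1" --pt "0 0 0 2 0 -80 1" --pt "0 0 0 2 0 -105 1" --pt "0 0 0 2 0 -105 0" --pt "0 0 0 2 0 -105 -1" --pt "0 0 0 2 0 -105 -1" --pt "0 0 0 2 0 -105 -1"

```text
time_s: 7.6
position: [436.5, -73.0, 29.5]
ee_rot: [0.001, 0.706, 0.709, 0.0]
wrist_force: [-0.1, -0.5, 0.6]
width: 0.331
```

carry_out --pt "0 0 0 0 0 0 -1" --pt "0 0 0 0 0 0 -1" --pt "0 0 0 0 0 0 -1" --pt "0 0 0 0 0 20 -1" --pt "0 0 0 0 0 50 -1" --pt "0 0 0 0 0 90 -1" --pt "0 0 0 0 0 120 -1" --pt "0 0 0 0 0 120 -1"

```text
time_s: 8.4
position: [438.7, -73.3, 153.1]
ee_rot: [0.004, 0.706, 0.709, 0.001]
wrist_force: [0.1, -0.7, -5.9]
width: 0.214
```

```bash
python3 - <<'E'
from rig import r
from h import *
held(r)
E
```

```text
TCP [438.7 -73.3 153.1] w 0.214 f [ 0.1 -0.7 -5.9] n 420
jaw deg 0.3
z [126. 147.] head rect ((439.7642822265625, -70.33922576904297), (53.61911392211914, 55.73651123046875), 55.797607421875)
```

carry_out --pt "0 0 0 25 25 0 -1" --pt "0 0 0 58 57 0 -1" --pt "0 0 0 92 90 0 -1" --pt "0 0 0 126 123 0 -1" --pt "0 0 0 160 157 0 -1" --pt "0 0 0 190 186 0 -1" --pt "0 0 0 204 200 0 -1" --pt "0 0 0 204 200 0 -1"

```text
time_s: 9.25
position: [641.0, 130.2, 147.1]
ee_rot: [0.0, 0.704, 0.71, -0.0]
wrist_force: [-0.5, 0.6, -5.1]
width: 0.213
```

```bash
python3 - <<'E'
from rig import r
from h import *
held(r)
E
```

```text
TCP [641.  130.2 147.1] w 0.213 f [-0.5  0.6 -5.1] n 589
jaw deg 0.5
z [121. 138.] head rect ((642.6987915039062, 135.6212158203125), (47.60624694824219, 56.57479476928711), 64.49720764160156)
```

carry_out --pt "0 0 0 1.5 -3 -20 -1" --pt "0 0 0 1.5 -3 -50 -1" --pt "0 0 0 1.5 -3 -75 -1" --pt "0 0 0 1.5 -3 -92 -1" --pt "0 0 0 1.5 -3 -100 -1" --pt "0 0 0 1.5 -3 -104 -1" --pt "0 0 0 1.5 -3 -106 -1" --pt "0 0 0 1.5 -3 -106 -1"

```text
time_s: 10.1
position: [642.4, 125.5, 42.2]
ee_rot: [0.001, 0.705, 0.709, -0.0]
wrist_force: [-0.6, 0.5, -4.8]
width: 0.213
```

carry_out --pt "0 0 0 0 1 -1 -1" --pt "0 0 0 0 1 -2 -1" --pt "0 0 0 0 1 -2.5 -1" --pt "0 0 0 0 1 -2.5 0.0" --pt "0 0 0 0 1 -2.5 0.3" --pt "0 0 0 0 1 -2.5 0.3" --pt "0 0 0 0 1 10 0.3" --pt "0 0 0 0 1 50 0.3"

```text
time_s: 10.9
position: [640.2, 125.6, 89.8]
ee_rot: [-0.001, 0.705, 0.709, -0.003]
wrist_force: [0.3, 0.0, -0.1]
width: 0.65
```

carry_out --pt "0 0 0 0 0 40 0.3" --pt "0 0 0 0 0 80 0.3" --pt "0 0 0 -20 15 100 0.5" --pt "0 0 0 -60 40 100 1" --pt "0 0 0 -100 75 100 1" --pt "0 0 0 -140 110 90 1" --pt "0 0 0 -180 140 80 1" --pt "0 0 0 -220 170 70 1"

```text
time_s: 11.7
position: [425.8, 291.4, 162.3]
ee_rot: [-0.0, 0.705, 0.71, -0.002]
wrist_force: [-0.2, 0.7, 0.7]
width: 1.0
```

```bash
python3 - <<'E'
from rig import r
from h import *
o=r.get_obs();print(o["position"],o["ee_rot"])
standing(r,643,128,"pics/s3.png")
top(r,616,-153,"pics/t2.png");top(r,643,128,"pics/t3.png")
a=[cv2.imread(f"pics/t{i}.png") for i in(2,3)];h=min(x.shape[0] for x in a)
cv2.imwrite("pics/t23.png",cv2.resize(np.hstack([x[:h] for x in a]),None,fx=.66,fy=.66))
E
```

```text
[425.77513511 291.42263511 162.34329406] [-4.70279466e-05  7.04623119e-01  7.09578682e-01 -2.08611227e-03]
top z 92.6 top [643.2 129.1  90. ] low shank [645.9 134.   42. ] head ((643.8319091796875, 130.52529907226562), (59.881736755371094, 55.949832916259766), 50.667808532714844)
top cam 75 105 75 [ 610.4 -151.2   87.7] ((611.7987670898438, -151.9397430419922), (18.35016632080078, 18.74620246887207), 61.83391571044922)
top cam 40 60 32 [ 606.1 -149.4   50.2] ((607.2689819335938, -149.93666076660156), (19.640953063964844, 9.786566734313965), 69.85273742675781)
top cam 19 30 137 [ 608.2 -149.6   23.6] ((622.6591186523438, -150.73825073242188), (62.213844299316406, 37.09273147583008), 2.439479112625122)
top cam 3 15 65 [ 617.8 -153.7   11. ] ((615.9213256835938, -153.15505981445312), (47.61870193481445, 45.81504821777344), 87.5193099975586)
top cam 75 105 80 [639.6 126.4  87.3] ((641.138427734375, 126.7292709350586), (17.967557907104492, 18.62674331665039), 38.16529846191406)
top cam 40 60 30 [635.2 124.6  50. ] ((636.998291015625, 124.86339569091797), (9.788053512573242, 19.394207000732422), 23.34821891784668)
top cam 19 30 321 [637.4 125.6  23.7] ((645.5822143554688, 125.78923034667969), (56.95366668701172, 64.8560562133789), 68.69200134277344)
top cam 3 15 104 [640.3 127.3  11.1] ((644.0018310546875, 128.30889892578125), (62.02119064331055, 67.8298110961914), 21.635921478271484)
```

View pics/t23.png

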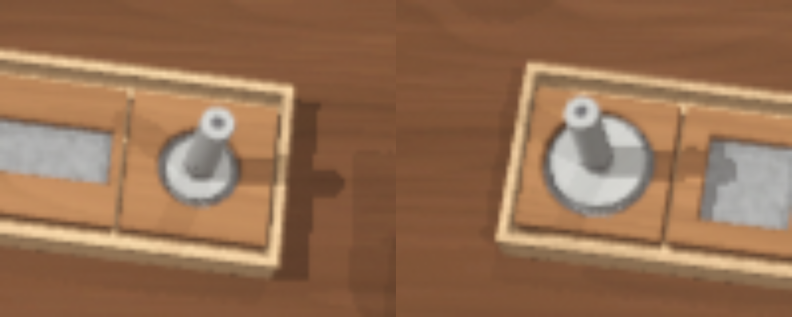

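Both discs sit inside their pockets with an even dark gap around them, tops at about 91 mm as they should be. Next is the square dog.

carry_out --pt "0 0 0.1 -15 9 0 1" --pt "0 0 0.2 -35 20 0 1" --pt "0 0 0.3 -43 27 -15 1" --pt "0 0 0.342 -43 27 -30 1" --pt "0 0 0.342 -43 27 -32 1" --pt "0 0 0.342 -43 27 -32 1" --pt "0 0 0.342 -43 27 -32 1" --pt "0 0 0.342 -43 27 -32 1"

```text
time_s: 12.65
position: [382.3, 319.4, 130.9]
ee_rot: [0.0, 0.572, 0.82, -0.002]
wrist_force: [0.0, -0.1, -0.6]
width: 0.996
```

carry_out --pt "0 0 0 0.5 -1 -20 1" --pt "0 0 0 0.5 -1 -50 1" --pt "0 0 0 0.5 -1 -80 1" --pt "0 0 0 0.5 -1 -103 1" --pt "0 0 0 0.5 -1 -103 0" --pt "0 0 0 0.5 -1 -103 -1" --pt "0 0 0 0.5 -1 -103 -1" --pt "0 0 0 0.5 -1 -103 -1"

```text
time_s: 13.45
position: [383.7, 318.9, 29.2]
ee_rot: [0.001, 0.572, 0.82, -0.001]
wrist_force: [-0.2, 0.3, 0.1]
width: 0.329
```

carry_out --pt "0 0 0 0 0 0 -1" --pt "0 0 0 0 0 0 -1" --pt "0 0 0 0 0 0 -1" --pt "0 0 0 0 0 20 -1" --pt "0 0 0 0 0 50 -1" --pt "0 0 0 0 0 90 -1" --pt "0 0 0 0 0 120 -1" --pt "0 0 0 0 0 120 -1"

```text
time_s: 14.25
position: [385.1, 320.6, 152.9]
ee_rot: [0.002, 0.572, 0.82, 0.001]
wrist_force: [0.9, 0.3, -4.0]
width: 0.218
```

```bash
python3 - <<'E'
from rig import r
from h import *
held(r)
E
```

```text
TCP [385.1 320.6 152.9] w 0.218 f [ 0.9  0.3 -4. ] n 436
jaw deg 20.2
z [126. 144.] head rect ((384.9920349121094, 320.32879638671875), (45.26447296142578, 43.71525192260742), 34.164512634277344)
```

carry_out --pt "0 0 -0.1 25 -28 0 -1" --pt "0 0 -0.2 55 -63 0 -1" --pt "0 0 -0.3 87 -100 0 -1" --pt "0 0 -0.4 119 -137 0 -1" --pt "0 0 -0.5 151 -174 0 -1" --pt "0 0 -0.6 183 -211 0 -1" --pt "0 0 -0.69 215 -248 0 -1" --pt "0 0 -0.69 242 -279 0 -1"

```text
time_s: 15.1
position: [626.9, 37.3, 148.0]
ee_rot: [0.001, 0.817, 0.576, -0.002]
wrist_force: [-0.1, 0.1, -3.3]
width: 0.217
```

carry_out --pt "0 0 0 8 -9 0 -1" --pt "0 0 0 8 -9 -5 -1" --pt "0 0 0 8 -9 -10 -1" --pt "0 0 0 8 -9 -10 -1" --pt "0 0 0 8 -9 -10 -1" --pt "0 0 0 8 -9 -10 -1" --pt "0 0 0 8 -9 -10 -1" --pt "0 0 0 8 -9 -10 -1"

```text
time_s: 15.9
position: [634.9, 28.5, 138.3]
ee_rot: [0.002, 0.817, 0.576, -0.002]
wrist_force: [0.4, -0.3, -4.5]
width: 0.214
```

```bash
python3 - <<'E'
from rig import r
from h import *
held(r)
E
```

```text
TCP [634.9  28.5 138.3] w 0.214 f [ 0.4 -0.3 -4.5] n 404
jaw deg -19.6
z [112. 130.] head rect ((634.2421875, 29.075979232788086), (45.48160171508789, 44.58597183227539), 82.93305969238281)
```

carry_out --pt "0 0 0.02 0 5 -15 -1" --pt "0 0 0.02 0 5 -45 -1" --pt "0 0 0.02 0 5 -70 -1" --pt "0 0 0.02 0 5 -84 -1" --pt "0 0 0.02 0 5 -92 -1" --pt "0 0 0.02 0 5 -96 -1" --pt "0 0 0.02 0 5 -98 -1" --pt "0 0 0.02 0 5 -98 -1"

```text
time_s: 16.75
position: [635.5, 33.5, 41.0]
ee_rot: [0.002, 0.811, 0.585, -0.002]
wrist_force: [-0.0, 0.3, -3.7]
width: 0.214
```

carry_out --pt "0 0 0 -1 0 -1 -1" --pt "0 0 0 -1 0 -1.5 -1" --pt "0 0 0 -1 0 -1.5 -1" --pt "0 0 0 -1 0 -1.5 0.0" --pt "0 0 0 -1 0 -1.5 0.3" --pt "0 0 0 -1 0 -1.5 0.3" --pt "0 0 0 -1 0 10 0.3" --pt "0 0 0 -1 0 50 0.3"

```text
time_s: 17.55
position: [632.0, 33.0, 88.4]
ee_rot: [0.0, 0.811, 0.585, -0.004]
wrist_force: [0.3, 0.2, -0.3]
width: 0.648
```

carry_out --pt "0 0 0 0 0 40 0.3" --pt "0 0 0 0 0 80 0.3" --pt "0 0 -0.03 -25 -25 100 0.5" --pt "0 0 -0.06 -55 -55 100 1" --pt "0 0 -0.1 -85 -90 100 1" --pt "0 0 -0.15 -115 -125 90 1" --pt "0 0 -0.2 -145 -160 80 1" --pt "0 0 -0.26 -175 -195 70 1"

```text
time_s: 18.35
position: [455.9, -163.2, 159.1]
ee_rot: [0.0, 0.881, 0.474, -0.004]
wrist_force: [0.7, -0.7, -0.4]
width: 0.998
```

```bash
python3 - <<'E'
from rig import r
from h import *
o=r.get_obs();print(o["position"],o["ee_rot"])
standing(r,634,34,"pics/s4.png")
E
```

```text
[ 455.94045213 -163.15499525  159.13820943] [ 2.64523365e-04  8.80717573e-01  4.73626105e-01 -3.84712003e-03]
top z 93.1 top [635.   35.5  90.5] low shank [637.6  40.2  42.1] head ((634.3282470703125, 34.14527893066406), (45.09659957885742, 44.790870666503906), 84.49235534667969)
```

View pics/s4.png

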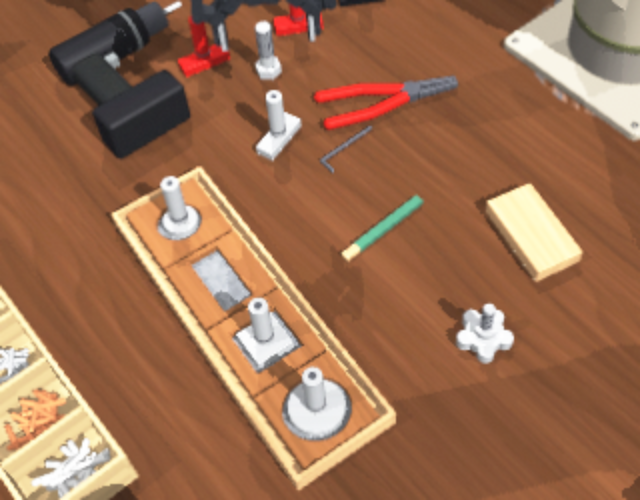

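The square dog is home at (262,340) of the crop, aligned at 84.5°. The bar dog is still at (277,130), and nothing else has moved.

carry_out --pt "0 0 0 -6 -12 0 1" --pt "0 0 0 -12.5 -23 -10 1" --pt "0 0 0 -12.5 -23 -30 1" --pt "0 0 0 -12.5 -23 -30 1" --pt "0 0 0 -12.5 -23 -30 1" --pt "0 0 0 -12.5 -23 -30 1" --pt "0 0 0 -12.5 -23 -30 1" --pt "0 0 0 -12.5 -23 -30 1"

```text
time_s: 19.2
position: [438.4, -192.6, 127.6]
ee_rot: [0.0, 0.883, 0.469, -0.006]
wrist_force: [1.0, -0.2, 0.5]
width: 1.0
```

carry_out --pt "0.006 -0.011 0 5 6.5 -10 1" --pt "0.006 -0.011 0 5 6.5 -35 1" --pt "0.006 -0.011 0 5 6.5 -65 1" --pt "0.006 -0.011 0 5 6.5 -90 1" --pt "0.006 -0.011 0 5 6.5 -100 1" --pt "0.006 -0.011 0 5 6.5 -100 1" --pt "0.006 -0.011 0 5 6.5 -100 0" --pt "0.006 -0.011 0 5 6.5 -100 -1"

```text
time_s: 20.0
position: [444.3, -186.4, 28.8]
ee_rot: [0.001, 0.883, 0.469, 0.001]
wrist_force: [-0.4, -0.2, -0.5]
width: 0.687
```

carry_out --pt "0 0 0 0 0 0 -1" --pt "0 0 0 0 0 0 -1" --pt "0 0 0 0 0 0 -1" --pt "0 0 0 0 0 0 -1" --pt "0 0 0 0 0 30 -1" --pt "0 0 0 0 0 70 -1" --pt "0 0 0 0 0 120 -1" --pt "0 0 0 0 0 120 -1"

```text
time_s: 20.8
position: [447.6, -187.3, 154.9]
ee_rot: [0.005, 0.883, 0.469, 0.003]
wrist_force: [1.7, -0.7, -3.6]
width: 0.218
```

```bash
python3 - <<'E'
from rig import r
from h import *
held(r)
E
```

```text
TCP [ 447.6 -187.3  154.9] w 0.218 f [ 1.7 -0.7 -3.6] n 269
jaw deg -34.1
z [129. 148.] head rect ((447.65185546875, -186.23388671875), (67.61077880859375, 26.261905670166016), 18.54837417602539)
```

carry_out --pt "0 0 0.14 20 14 0 -1" --pt "0 0 0.28 45 32 0 -1" --pt "0 0 0.42 70 50 0 -1" --pt "0 0 0.56 95 68 0 -1" --pt "0 0 0.7 120 86 0 -1" --pt "0 0 0.84 145 104 0 -1" --pt "0 0 0.98 170 122 0 -1" --pt "0 0 1.12 176.5 127 0 -1"

```text
time_s: 21.65
position: [623.3, -56.7, 149.2]
ee_rot: [-0.0, 0.496, 0.869, 0.004]
wrist_force: [-0.1, 0.5, -3.6]
width: 0.215
```

carry_out --pt "0 0 0.04 0 0 -5 -1" --pt "0 0 0.04 0 0 -10 -1" --pt "0 0 0.04 0 0 -10 -1" --pt "0 0 0.04 0 0 -10 -1" --pt "0 0 0.04 0 0 -10 -1" --pt "0 0 0.04 0 0 -10 -1" --pt "0 0 0.04 0 0 -10 -1" --pt "0 0 0.04 0 0 -10 -1"

```text
time_s: 22.45
position: [623.3, -56.8, 139.4]
ee_rot: [0.0, 0.478, 0.878, 0.004]
wrist_force: [-0.3, 0.8, -3.1]
width: 0.215
```

```bash
python3 - <<'E'
from rig import r
from h import *
held(r);print(r.get_obs()["ee_rot"])
E
```

```text
TCP [623.3 -56.8 139.4] w 0.215 f [-0.3  0.8 -3.1] n 254
jaw deg 32.9
z [113. 132.] head rect ((623.7177124023438, -55.76652526855469), (66.48052978515625, 24.46501922607422), 84.88729858398438)
[9.36194842e-05 4.78214963e-01 8.78232989e-01 4.15429690e-03]
```

carry_out --pt "0 0 0 0 -3.5 -15 -1" --pt "0 0 0 0 -3.5 -45 -1" --pt "0 0 0 0 -3.5 -70 -1" --pt "0 0 0 0 -3.5 -85 -1" --pt "0 0 0 0 -3.5 -93 -1" --pt "0 0 0 0 -3.5 -97 -1" --pt "0 0 0 0 -3.5 -99 -1" --pt "0 0 0 0 -3.5 -99 -1"

```text
time_s: 23.3
position: [623.9, -60.2, 41.2]
ee_rot: [0.001, 0.478, 0.878, 0.004]
wrist_force: [0.5, -0.5, -2.8]
width: 0.21
```

carry_out --pt "0 0 0 0 0 -1 -1" --pt "0 0 0 0 0 -1.5 -1" --pt "0 0 0 0 0 -1.5 -1" --pt "0 0 0 0 0 -1.5 0.0" --pt "0 0 0 0 0 -1.5 0.3" --pt "0 0 0 0 0 -1.5 0.3" --pt "0 0 0 0 0 10 0.3" --pt "0 0 0 0 0 50 0.3"

```text
time_s: 24.1
position: [621.5, -60.3, 88.7]
ee_rot: [-0.002, 0.478, 0.878, 0.003]
wrist_force: [-0.3, 0.3, 0.0]
width: 0.65
```

carry_out --pt "0 0 0 0 0 40 0.3" --pt "0 0 0 0 0 80 0.3" --pt "0 0 -0.05 -25 -30 110 0.5" --pt "0 0 -0.1 -50 -65 110 1" --pt "0 0 -0.15 -75 -100 110 1" --pt "0 0 -0.2 -100 -135 110 1" --pt "0 0 -0.25 -125 -170 110 1" --pt "0 0 -0.3 -150 -205 110 1"

```text
time_s: 24.9
position: [470.4, -266.5, 199.8]
ee_rot: [-0.001, 0.605, 0.796, 0.004]
wrist_force: [0.8, -0.4, -0.3]
width: 0.998
```

carry_out --pt "0 0 -0.05 0 -40 20 1" --pt "0 0 -0.1 -5 -80 20 1" --pt "0 0 -0.15 -15 -115 20 1" --pt "0 0 -0.2 -25 -150 20 1" --pt "0 0 -0.25 -35 -180 20 1" --pt "0 0 -0.25 -40 -200 20 1" --pt "0 0 -0.25 -40 -200 20 1" --pt "0 0 -0.25 -40 -200 20 1"

```text
time_s: 25.7
position: [430.7, -466.1, 220.3]
ee_rot: [-0.001, 0.699, 0.715, 0.004]
wrist_force: [-0.4, 0.9, -0.8]
width: 1.004
```

```bash
python3 - <<'E'
from rig import r
from h import *
print(r.get_obs()["position"])
for x,y in((616,-153),(643,128),(634,34),(624,-60)): standing(r,x,y,"pics/s5.png")
top(r,634,34);top(r,624,-60)
p,_=r.camera("top");cv2.imwrite("pics/t5.png",cv2.resize(p[70:240,130:460,::-1],None,fx=2.4,fy=2.4))
top(r,379,-290);top(r,454,179)
E
```

```text
[ 430.68677783 -466.12501059  220.27744225]
top z 93.6 top [ 614.1 -149.8   89.9] low shank [ 615.6 -145.5   42.3] head ((614.3700561523438, -146.54638671875), (40.7273063659668, 39.819210052490234), 80.26144409179688)
top z 92.6 top [643.1 129.3  89.9] low shank [646.1 134.   42.7] head ((644.087890625, 130.84996032714844), (60.379730224609375, 55.889320373535156), 50.845603942871094)
top z 93.5 top [635.1  35.5  90.2] low shank [637.8  40.4  41.5] head ((634.3695068359375, 34.04707336425781), (45.46281433105469, 44.883033752441406), 84.30728912353516)
top z 93.5 top [625.4 -58.   90.4] low shank [627.1 -53.8  42.5] head ((624.4378051757812, -59.45116424560547), (66.76895904541016, 24.528230667114258), 85.80178833007812)
top cam 75 105 80 [631.5  33.   86.9] ((632.7109375, 33.39893341064453), (19.041709899902344, 17.826499938964844), 45.59014892578125)
top cam 40 60 27 [626.   32.3  51. ] ((626.1050415039062, 32.690982818603516), (7.341627597808838, 17.203031539916992), 4.726978302001953)
top cam 19 30 234 [629.5  32.7  23.6] ((641.2330322265625, 30.06000518798828), (49.493499755859
[... 1031 characters left out ...]
 cam 19 30 10 [ 377.2 -282.5   23.9] ((378.14385986328125, -282.6763000488281), (14.722039222717285, 3.664461851119995), 12.56277847290039)
top cam 3 15 74 [ 377.3 -284.9   10.9] ((378.2320251464844, -287.794677734375), (31.800273895263672, 26.387975692749023), 28.58340835571289)
top cam 40 60 15 [450.2 176.8  51.1] ((450.0628662109375, 176.79922485351562), (5.195234775543213, 12.259136199951172), 26.523012161254883)
top cam 19 30 41 [451.9 176.3  22.8] ((452.39862060546875, 177.1251983642578), (15.933094024658203, 19.978960037231445), 44.093467712402344)
top cam 3 15 201 [451.  175.1  13.1] ((451.5270690917969, 177.40658569335938), (56.00286865234375, 57.707157135009766), 12.58389949798584)
```

View pics/t5.png

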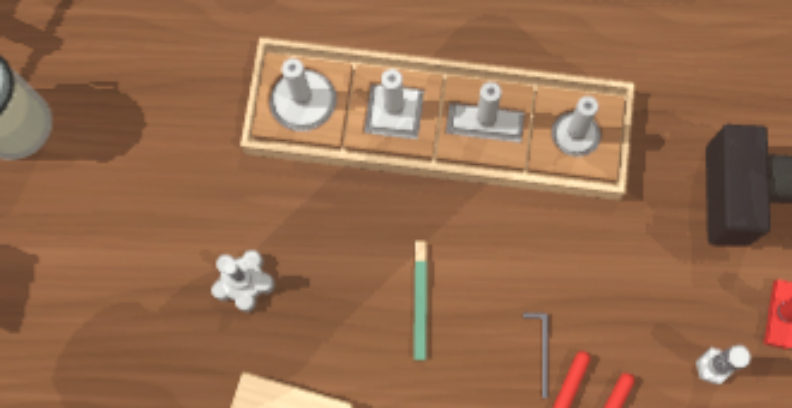

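View pics/s5.png

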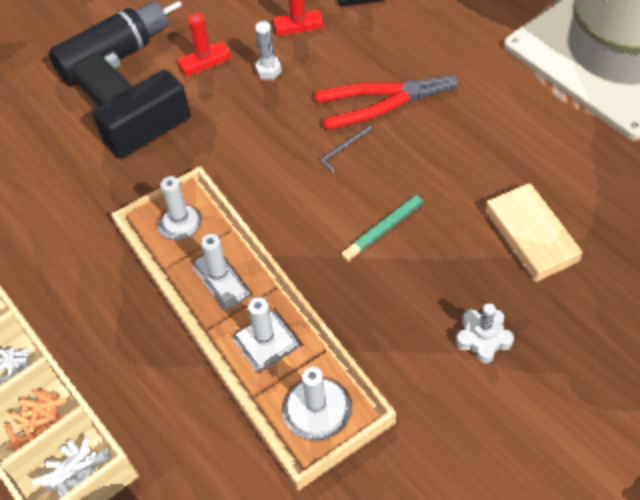

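Both views show all four dogs upright in their own pockets, with shank tops within 1 mm of each other (92.6–93.6 mm). The hex bolt and star knob are where they were.

```bash
python3 -c "
from rig import r
print(r.finish_job())"
```

```text
the job is handed in; nothing more can be done
None
```

All four bench dogs are in their own pockets, head down and upright, and I have handed the job in. It took about 26 s of robot time, in the order small round, large round, square, bar.

- **Seating:** in the last pictures, from the scene and top cameras, every head sits inside its pocket. All four shank tops read 92.6–93.6 mm. The true value for a dog fully home is 91 mm, and this camera also read about 2 mm high with the dogs on the bench.
- **Alignment:** the square head lies at about 84° and the bar at about 86°, against about 84.5° for the tray.
- **Other objects:** the hex bolt and star knob still stand where they were, to within the measuring error. The largest difference was about 3 mm, on the star knob's head. The pictures show nothing else moved.
- **Less clean:** the small round dog touched down with about 27 N downward and 14 N sideways, within the limits. It sits a few millimetres off the centre of its pocket, but at the same height as the others.

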